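# Load the laundry tablet doser and hold its gate open

## Robot

A 6-joint arm with a two-finger parallel gripper is mounted at the origin on the work surface. World frame = base frame: x ahead of the robot, y to its left, z up, the work surface at z = 0. Lengths are in m, angles in degrees, forces in N, time in s.
With the tool pointing down it reaches from about 0.4 to 0.825 m from the base axis. Payload 7 kg.
Tool frame: the origin (TCP) lies between the finger pads; the fingertips stand ctrl.nose_length ahead of it and the grasp point (between the pads) lies 2 mm behind it (ctrl.nose_length is the distance from the TCP to the fingertips, in m); z points along the fingers, y is the line along which they close (so a half turn about z gives the same grasp; the last joint's range is limited). The gripper opens to 88 mm and grips with 3 to 60 N. Pads are 19 mm wide; open, the fingers measure 130 mm over their backs; the gripper's body (78 mm by 193 mm) begins 47 mm behind the grasp point.
Start: joints at [-55.858, 20.546, 0.682, 0, -70.136, -16.507], TCP at [0.204, -0.643, 0.244] pointing down, gripper open.
Joint ranges: [-176.03, 176.03], [-82.01, 121.73], [-58.28, 71.71], [-173.87, 95.51], [-174.79, -0.11], [-173.66, 173.66]. Speed limits (degrees/s): [136.94, 136.94, 172.46, 180, 180, 180].

## Interface

Orientations are given as [roll, pitch, yaw] about the fixed x, y, z axes, in that order (R = Rz(yaw) Ry(pitch) Rx(roll)).
In Python, from plant import ctrl gives the robot as it stands.
- The arm moves only by the tool apply_moves, never from a script. Its argument "commands" is a list of rows, each a list of 3 entries, a list of its own where there are three numbers: the shift along the world's x, y, z in cm, then the turn about the world's z in rad, then the closure, from 0 (fully open) to 1 (shut). In form: [[[x, y, z], turn, jaw], ...]. A call has 1 to 20 rows; each row is the pose to reach, as a shift and turn from the pose commanded when the call began; what a row does not reach only later rows make up. A row lasts 1/12 s, in which the tool goes at most 41.7 mm and 7.16 degrees, less where a joint would pass 70% of its speed; a pose out of reach is approached as far as the arm can. A call with a gripper value outside its range is refused whole. The fingers move at their own pace and stop on an object; the grip force is fixed at half the most. Time passes only in rows, so rows that repeat a pose let the fingers close. It gives the time, the measured TCP pose, the force, the opening and the grip force at its end, in the units of the state.
- ctrl.get_obs(): the state, without advancing time (a new reading comes with each control period).
- ctrl.snapshot(name): name is "side" or "top" or "wrist"; returns a dict with "img" (480x640x3 uint8, red, green, blue), "fx", "fy", "cx", "cy" (pixels), "dist_coeffs" ([k1, k2, p1, p2, k3] as OpenCV has them; the pictures are not rectified), "T" (4x4, takes a point from camera to world coordinates). Camera axes: x right, y up, looking along -z (the intrinsics and any distortion apply to the point x, -y, -z); pixel columns grow to the right and rows downward; lengths in m; the calibration is good to about 2 mm. A picture is of the moment at which its call begins. There is no depth.
- ctrl.close_job(): hands the job in; it is judged then, once.
Trained networks look in a picture, given as the dict that the camera call returned (one of the last four; its "shot" number tells which), for a name from the list of things; names that differ only in an ending like _2 or _b are one class to them, and where a whole thing is asked for, a point or a joint stands for the part that bears it (a point fixed in the world has none). Each returns a list of dicts, best first, with "score" (0 to 1); they miss things now and then, are a little off and sometimes report something else, mostly with a low value. They report only what shows in the picture. A call takes as long as a camera call. They do not tell look-alikes from the thing itself.
- ctrl.search_frame(picture, target): "at" ([column, row] in pixels, amid what is visible of it).
- ctrl.spot_point(picture, target): "at" ([column, row] in pixels: a listed point, or the origin of a listed thing).
The state is a dict: "clock": time; "joint_pos": joint angles; "qvel": joint speeds; "tau": joint torques, N m; "tool_pos": TCP position; "orientation": TCP orientation; "force": force on the tool from outside, world axes, zero at the start; "moment": the same for the moment, N m; "opening": finger opening in m; "gripper_force": force on a finger pad.
Only numpy, scipy, OpenCV 4.12 (cv2) and the standard library are available. Lean on these libraries where they do the work, as an engineer would, in place of code of your own. Each camera call takes 0.05 s, during which the arm holds its last target. There are 200 camera calls.

## Task

Take the scoop by its handle, pour all four detergent tablets through the funnel into the doser's tube while its gate is shut, and stand the scoop back on the counter, flat and let go. Then take the gate's handle, pull the spring-return gate out until the handle is level with the black marks on the rails, so that the tablets drop into the tray below, and keep it there: the program finishes while the gripper still holds the gate at the marks. Leave the other things on the counter where they are.

Things in the scene. Friction and masses are not known exactly. Their poses are not given: they have to be found in the camera images.
- doser: Fixed tablet doser: grey base plate 340 x 120 x 8 mm (x -220 to +120), posts, two aluminium guide rails along x (tops 66 mm above the counter, 16 mm wide, 74 mm apart), clear upright tube (inner diameter 50 mm, 63 to 117 mm high), grey funnel on top, clear catch tray below. Origin on the counter under the tube's axis, z up; the gate pulls out along its own -x.
- funnel_mouth (a point): centre of the round funnel's mouth at rim height, on the tube axis, 155 mm above the counter; mouth 128 mm inside, 136 mm outside diameter; axes as the doser's
- tray_floor (a point): centre of the catch tray's inner floor, 11 mm above the counter, right under the tube; clear square tray 84 x 84 mm, 3 mm walls, rim 44 mm above the counter; axes as the doser's
- gate_mark (a point): the mark: midpoint between the two black lines across the guide rails' tops, 66 mm above the counter, 188 mm from the tube axis along the doser's -x; the middle of the handle plate's thickness is level with the lines when the gate is out to the mark
- gate (a joint): travel of the spring-return gate in m: 0 shut (blocks the tube), grows as it is pulled out along the doser's -x, 0.058 at the mark (its 54 mm square window is then right under the tube), 0.080 at the end stop. The spring pulls it shut with about 4 N at 0 and 8 N at the mark, and returns it when let go.
- gate_grip (a point): centre of the gate's upright black handle plate at 95 mm above the counter; plate 12 mm thick along the pull (doser x), 40 mm wide across it (y), from 61 to 111 mm high. Moves with the gate; when shut 130 mm from the tube axis along the doser's -x. The rails beside it are lower (66 mm); the funnel's rim is 62 mm away. Axes as the doser's.
- scoop: loose aluminium scoop, about 120 g, open top: bowl 66 mm wide, side walls 42 mm high, back wall at x = 36 mm; flat floor 4 mm thick rising at its -x mouth in a 25-degree ramp. Tipped mouth-down it starts to pour past about 25 degrees and is empty by 60. Black handle bar to +x: x 36 to 144 mm, 16 mm wide, 28 to 53 mm high. Origin under the bowl on the counter, z up.
- scoop_grip (a point): centre of the scoop's handle bar, 85 mm along +x from the scoop's origin, 40.5 mm above its underside; axes as the scoop's
- scoop_lip (a point): middle of the scoop's pouring lip, at x = -57 mm, y = 0, 17.5 mm above its underside; axes as the scoop's
- tab0: one of the four round white detergent tablets, a ball 20 mm in diameter, 12 g, starts in the scoop; origin at its centre; it rolls freely
- tab1: one of the four round white detergent tablets, a ball 20 mm in diameter, 12 g, starts in the scoop; origin at its centre; it rolls freely
- tab2: one of the four round white detergent tablets, a ball 20 mm in diameter, 12 g, starts in the scoop; origin at its centre; it rolls freely
- tab3: one of the four round white detergent tablets, a ball 20 mm in diameter, 12 g, starts in the scoop; origin at its centre; it rolls freely
- detergent: bystander: closed white bottle, 72 mm diameter, 190 mm high; origin under its centre
- stain_jar: bystander: closed jar, 64 mm diameter, 85 mm high; origin under its centre
- mug: bystander: white mug, 76 mm diameter, 85 mm high, handle on its own +y side; origin under its centre
- brush: bystander: wooden brush lying flat, handle to its own -x; 200 mm long, 42 mm wide, 20 mm high; origin under its middle
- soap_bar: bystander: white bar of soap 85 x 55 x 28 mm lying flat; origin under its centre
- softener: bystander: closed grey bottle, 68 mm diameter, 160 mm high; origin under its centre
Mind the look-alikes: they are no part of the job. What is shaped like the scoop but orange is not meant.

How it is judged (in metres and radians):
On the way, in this order (a step that is already met when the one before it is completed fails the run):
1. all four tablets lie in the tube on the shut gate (horizontal distance between each of tab0, tab1, tab2, tab3 and funnel_mouth below 0.032 m and z of tab0 in the frame of doser between 0.062 and 0.122 m and z of tab1 in the frame of doser between 0.062 and 0.122 m and z of tab2 in the frame of doser between 0.062 and 0.122 m and z of tab3 in the frame of doser between 0.062 and 0.122 m and value of joint gate below 0.012 m), for 0.2 s.
2. the scoop stands flat on the counter, let go (height (world z) of scoop below 0.006 m and angle between scoop's own z axis and vertical below 0.1 rad and contact force between the fingers and scoop below 0.1 N), for 0.2 s.
3. the gripper holds the gate at the mark (value of joint gate between 0.05 and 0.066 m and contact force between the fingers and gate above 2.5 N and contact force between scoop and gate below 0.2 N), for 0.3 s.
At the end, for the whole second after the job is handed in: The gate is held still by the fingers (at least 2.5 N) with its handle within 8 mm of the marks (travel 0.050 to 0.066 m), all four tablets lie in the catch tray, and the scoop stands flat on the counter, let go and not touching the gate (all of step 2 and all of step 3 and velocity of joint gate between -0.01 and 0.01 m/s and z of tab0 in the frame of tray_floor between 0 and 0.04 m and horizontal distance between each of tab0, tab1, tab2, tab3 and tray_floor below 0.056 m and z of tab1 in the frame of tray_floor between 0 and 0.04 m and z of tab2 in the frame of tray_floor between 0 and 0.04 m and z of tab3 in the frame of tray_floor between 0 and 0.04 m); the arm keeps its last pose, push and grip.
It fails at once if a bystander (bottle, jar, mug, brush or soap) is moved by more than 30 mm (distance of any of detergent, stain_jar, mug, brush, soap_bar, softener from where it was at the start of the episode above 0.03 m).
It also fails if it takes over 72 s, if anything falls off the work surface, if the arm or the gripper's body presses on something with over 40 N, if the wrist force passes 120 N, or if a joint passes its speed limit or range.

## Working session

There is one attempt and no reset: what is moved stays moved. The work goes in short steps, Python scripts to look and compute and a tool call to move; the robot and the scene stay as the last step left them, time stands still between calls to the robot, and variables do not carry over. Pictures are saved under pics/ and viewed, at most 12 in all, crops included, and the job is handed in when it is done.

Besides the shell and the picture viewer there is one more tool, called after "Emit:" as name([rows], argument=value, ...), one row to a line, values as JSON. apply_moves: Moves the arm, as the interface text tells. Its arguments: {"type":"object","properties":{"commands":{"type":"array"}},"required":["commands"]}

```bash
mkdir -p pics; cat > h.py <<'E'
import numpy as np, cv2
from plant import ctrl
def snap(n,f=None):
    p=ctrl.snapshot(n)
    if f: cv2.imwrite(f'pics/{f}.png',p['img'][:,:,::-1])
    return p
def ray(p,uv):
    K=np.array([[p['fx'],0,p['cx']],[0,p['fy'],p['cy']],[0,0,1.]])
    x,y=cv2.undistortPoints(np.array([[uv]],float),K,np.array(p['dist_coeffs'],float))[0,0]
    T=np.array(p['T']); d=T[:3,:3]@np.array([x,-y,-1]); return T[:3,3],d/np.linalg.norm(d)
def onz(p,uv,z):
    o,d=ray(p,uv); return (o+d*(z-o[2])/d[2])
def proj(p,X):
    K=np.array([[p['fx'],0,p['cx']],[0,p['fy'],p['cy']],[0,0,1.]]);T=np.array(p['T'])
    c=(np.asarray(X,float).reshape(-1,3)-T[:3,3])@T[:3,:3]; c=c*[1,-1,-1]
    return cv2.projectPoints(c,np.zeros(3),np.zeros(3),K,np.array(p['dist_coeffs'],float))[0].reshape(-1,2)
E
python3 - <<'E'
from h import *
np.set_printoptions(precision=3,suppress=True)
print(ctrl.nose_length, ctrl.get_obs())
zs=dict(scoop=0,scoop_grip=.0405,scoop_lip=.0175,doser=0,funnel_mouth=.155,gate_grip=.095,gate_mark=.066,mug=0,detergent=0,stain_jar=0,brush=0,soap_bar=0,softener=0,tab0=.014)
for c in ('top','side'):
    p=snap(c,c+'0'); print(c,np.array(p['T'])[:3,3])
    for t,z in zs.items():
        print(t,[(round(r['score'],2),np.round(r['at']).astype(int).tolist(),np.round(onz(p,r['at'],z)[:2],3).tolist()) for r in ctrl.spot_point(p,t)[:4]])
a=cv2.imread('pics/top0.png');b=cv2.imread('pics/side0.png')
E
```

```text
0.017 {'clock': 0.0, 'joint_pos': array([-55.857,  20.593,   0.632,  -0.02 , -70.135, -16.507]), 'qvel': array([-0.022, -0.06 ,  0.038, -0.028,  0.012, -0.004]), 'tau': array([  0.001, -58.271,  29.306,   6.997,   0.007,  -0.   ]), 'tool_pos': array([ 0.204, -0.643,  0.243]), 'orientation': array([ 179.903,   -0.009, -162.371]), 'force': array([ 0.012,  0.145, -0.214]), 'moment': array([-0.037, -0.003,  0.007]), 'gripper_force': 0.0, 'opening': 0.08714100303262334}
top [ 0.419 -0.086  1.118]
scoop [(0.89, [407, 362], [0.265, -0.262]), (0.57, [404, 254], [0.513, -0.26])]
scoop_grip [(0.6, [401, 210], [0.611, -0.248]), (0.37, [469, 327], [0.346, -0.395])]
scoop_lip [(0.82, [407, 278], [0.457, -0.264]), (0.8, [410, 338], [0.321, -0.266]), (0.3, [305, 241], [0.543, -0.028])]
doser [(0.89, [228, 244], [0.539, 0.156]), (0.74, [409, 255], [0.51, -0.272]), (0.21, [419, 165], [0.728, -0.301])]
funnel_mouth [(0.85, [208, 244], [0.523, 0.163])]
gate_grip [(0.94, [280, 242], [0.532, 0.023]), (0.51, [317, 184], [0.659, -0.058])]
gate_mark [(0.58, [302, 241], [0.537, -0.023])]
mug [(0.81, [322, 32
[... 848 characters left out ...]
346, -0.401]), (0.28, [297, 278], [0.551, -0.035])]
doser [(0.96, [279, 350], [0.533, 0.157]), (0.66, [293, 280], [0.563, -0.039])]
funnel_mouth [(0.92, [274, 310], [0.535, 0.163])]
gate_grip [(0.81, [294, 277], [0.537, 0.024])]
gate_mark [(0.96, [306, 268], [0.527, -0.031])]
mug [(0.97, [375, 290], [0.366, -0.063])]
detergent [(0.83, [230, 229], [0.77, -0.156])]
stain_jar [(0.66, [265, 195], [0.725, -0.302])]
brush [(0.78, [410, 193], [0.342, -0.423])]
soap_bar [(0.62, [242, 263], [0.7, -0.056])]
softener [(0.84, [177, 368], [0.729, 0.263]), (0.17, [342, 215], [0.504, -0.285])]
tab0 [(0.55, [176, 366], [0.729, 0.266]), (0.47, [326, 214], [0.541, -0.266]), (0.41, [338, 218], [0.509, -0.26])]
```

View pics/top0.png

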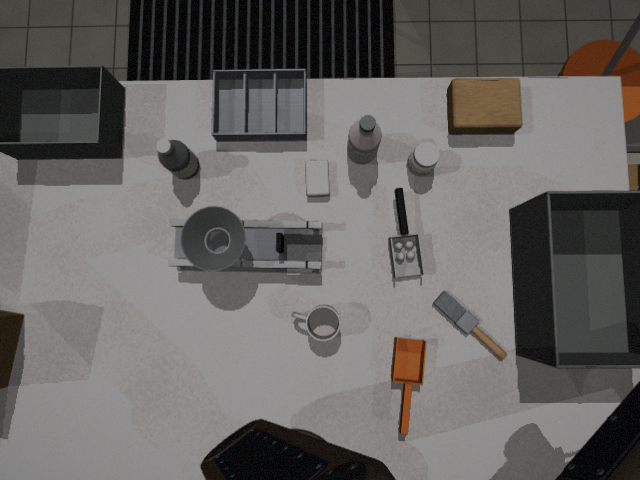

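View pics/side0.png

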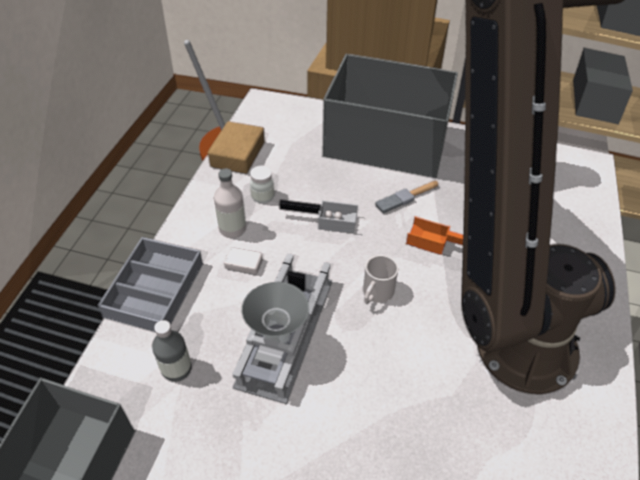

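The top picture shows two candidates for the scoop. The aluminium one has its bowl at (405,256), four tablets in it and a black handle at (401,210). The orange one is at (408,360), with no tablets visible. The grey-ish brush at (468,330) is neither. The aluminium one with tablets is the target. Next I fit the poses and check them with an overlay crop.

```bash
cat > fit.py <<'E'
from h import *
from scipy.optimize import least_squares
S={'scoop':(0,0,0),'scoop_grip':(.085,0,.0405),'scoop_lip':(-.057,0,.0175)}
D={'doser':(0,0,0),'funnel_mouth':(0,0,.155),'gate_grip':(-.130,0,.095),'gate_mark':(-.188,0,.066)}
def W(q,P):
    c,s=np.cos(q[2]),np.sin(q[2]);P=np.asarray(P,float).reshape(-1,3)
    return np.c_[q[0]+c*P[:,0]-s*P[:,1],q[1]+s*P[:,0]+c*P[:,1],P[:,2]]
def fit(pics,M,q0,gate=True):
    obs=[]
    for p in pics:
        for n,P in M.items():
            if n=='gate_grip' and not gate: continue
            e=proj(p,W(q0,P))[0]
            c=[r['at'] for r in ctrl.spot_point(p,n) if np.hypot(*(np.array(r['at'])-e))<20]
            if c: obs.append((p,P,np.array(c[0])))
    r=least_squares(lambda q:np.concatenate([proj(p,W(q,P))[0]-a for p,P,a in obs]),q0,loss='soft_l1')
    return r.x,np.round(r.fun,1)
E
python3 - <<'E'
from fit import *
np.set_printoptions(precision=4,suppress=True)
ps=[snap('top'),snap('side')]
qs,rs=fit(ps,S,[.516,-.258,.13]); qd,rd=fit(ps,D,[.535,.158,1.57])
print(qs,rs,qd,rd)
np.save('q.npy',[qs,qd])
out=[]
for p,(u,v) in zip(ps,[(160,150),(210,170)]):
    im=cv2.resize(p['img'][v:v+160,u:u+270,::-1],None,fx=2.9,fy=2.9,interpolation=cv2.INTER_CUBIC)
    def L(q,P,col,cl=True):
        x=(proj(p,W(q,P))-[u,v]+.5)*2.9; cv2.polylines(im,[np.round(x).astype(int)],cl,col,1)
    L(qs,[(.036,-.008,.053),(.144,-.008,.053),(.144,.008,.053),(.036,.008,.053)],(0,0,255))
    L(qs,[(.036,-.033,.042),(.036,.033,.042),(-.036,.033,.042),(-.036,-.033,.042)],(0,255,0))
    t=np.linspace(0,6.28,40); L(qd,np.c_[.064*np.cos(t),.064*np.sin(t),0*t+.155],(0,0,255))
    L(qd,[(-.124,-.02,.111),(-.124,.02,.111),(-.136,.02,.111),(-.136,-.02,.111)],(0,255,255))
    for y in(-.045,-.029,.029,.045): L(qd,[(-.22,y,.066),(-.1,y,.066)],(0,255,0))
    L(qd,[(-.188,-.045,.066),(-.188,.045,.066)],(255,0,255))
    out.append(im)
cv2.imwrite('pics/ov1.png',cv2.resize(np.vstack(out),None,fx=.64,fy=.64)); cv2.imwrite('pics/ova.png',out[0])
E
```

```text
[ 0.5194 -0.26    0.105 ] [-2.  -1.5  0.  -0.8 -0.9 -0.8  2.8 -1.7  2.6  0.4  1.6 -2.4] [0.5326 0.157  1.5746] [-1.4 -3.4 -0.1  1.7  1.9 -0.6  1.7  0.6 -0.2 -0.5  0.3  1.7 -0.3 -1.6]
```

View pics/ova.png

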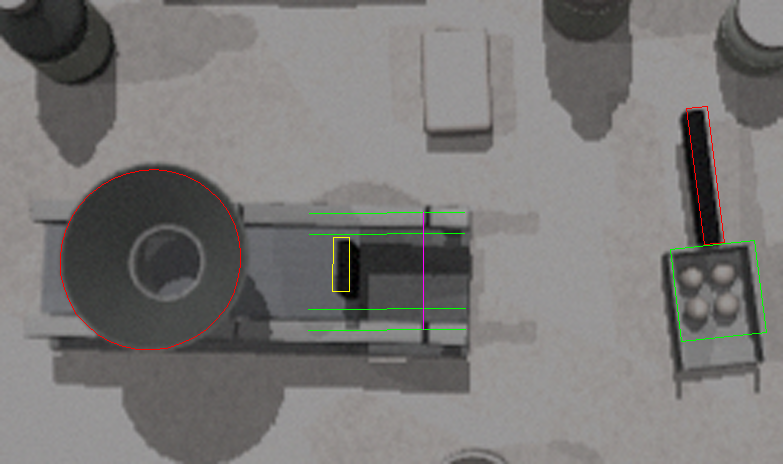

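The crop confirms the grey scoop with four balls, bowl at about (400,250). The overlay shows the true pose is about 4 mm to +y of the fit and that the doser's gate is about 3 mm to -y. I'm moving above the rear part of the handle.

Emit:
apply_moves([
  [[0, 12, 0], 0, 0.3],
  [[0, 24, 0], -0.1, 0.3],
  [[0, 24, 0], -0.2, 0.3],
  [[0, 24, 0], -0.2, 0.3],
  [[0, 24, 0], -0.2, 0.3],
  [[0, 24, 0], -0.2, 0.3],
  [[0, 24, 0], -0.2, 0.3],
  [[42.5, 39.9, -4], -0.203, 0.3],
  [[42.5, 39.9, -4], -0.203, 0.3],
  [[42.5, 39.9, -4], -0.203, 0.3],
  [[42.5, 39.9, -4], -0.203, 0.3],
  [[42.5, 39.9, -4], -0.203, 0.3],
  [[42.5, 39.9, -8], -0.203, 0.3],
  [[42.5, 39.9, -8], -0.203, 0.3],
  [[42.5, 39.9, -8], -0.203, 0.3],
  [[42.5, 39.9, -8], -0.203, 0.3],
  [[42.5, 39.9, -8], -0.203, 0.3],
  [[42.5, 39.9, -8], -0.203, 0.3],
  [[42.5, 39.9, -8], -0.203, 0.3],
  [[42.5, 39.9, -8], -0.203, 0.3],
])

```text
clock: 3.97
tool_pos: [0.6309, -0.2429, 0.1613]
orientation: [180.0, -0.2, -173.9]
force: [-1.3, -0.9, -0.4]
opening: 0.0615
gripper_force: 0.0
```

```bash
python3 - <<'E'
from fit import *
np.set_printoptions(precision=4,suppress=True)
p=snap('wrist','w1')
for t,z in dict(scoop=0,scoop_grip=.0405,scoop_lip=.0175).items():
    print(t,[(round(r['score'],2),np.round(r['at']),onz(p,r['at'],z)[:2]) for r in ctrl.spot_point(p,t)[:2]])
q=[.5175,-.256,.105]; im=p['img'][:,:,::-1].copy()
x=proj(p,W(q,[(.036,-.008,.053),(.144,-.008,.053),(.144,.008,.053),(.036,.008,.053)]));cv2.polylines(im,[np.round(x).astype(int)],True,(0,0,255),1)
o=ctrl.get_obs(); g=o['tool_pos'];cv2.circle(im,tuple(np.round(proj(p,[g[0],g[1],.053])[0]).astype(int)),3,(0,255,0),1)
cv2.imwrite('pics/w1.png',im); print(o['clock'],g,o['orientation'],o['opening'])
E
```

```text
scoop [(0.62, array([318.,  69.]), array([ 0.5196, -0.2598]))]
scoop_grip []
scoop_lip []
4.1667 [ 0.6287 -0.2449  0.1644] [-179.9876    0.0396 -174.0359] 0.06095394056223345
```

View pics/w1.png

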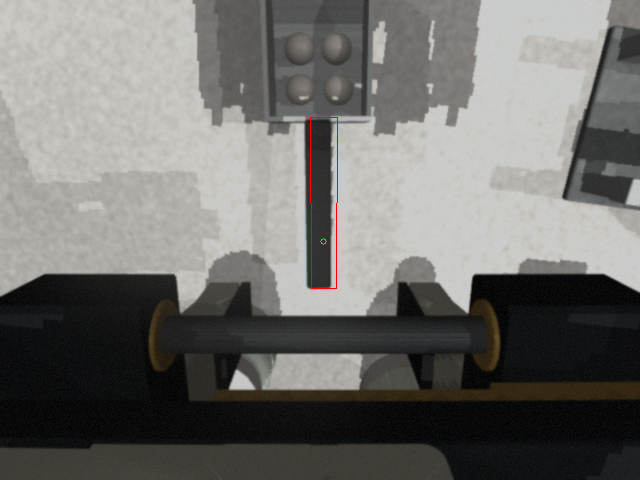

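The wrist view shows the handle at columns 306–331, about 2.5 mm to -y of the tool centre, and the four tablets in the bowl. I'm correcting, descending and gripping.

Emit:
apply_moves([
  [[0, -0.25, -4], 0, 0.3],
  [[0, -0.25, -8], 0, 0.3],
  [[0, -0.25, -11], 0, 0.3],
  [[0, -0.25, -12.5], 0, 0.3],
  [[0, -0.25, -12.5], 0, 0.3],
  [[0, -0.25, -12.5], 0, 0.3],
  [[0, -0.25, -12.5], 0, 0.6],
  [[0, -0.25, -12.5], 0, 0.75],
  [[0, -0.25, -12.5], 0, 1],
  [[0, -0.25, -12.5], 0, 1],
  [[0, -0.25, -12.5], 0, 1],
  [[0, -0.25, -12.5], 0, 1],
  [[0, -0.25, -12.5], 0, 1],
  [[0, -0.25, -12.5], 0, 1],
])

```text
clock: 5.33
tool_pos: [0.6295, -0.2467, 0.0386]
orientation: [-180.0, -0.0, -174.0]
force: [0.0, 0.2, 0.4]
opening: 0.0158
gripper_force: 30.0
```

Emit:
apply_moves([
  [[0, 0, 0.3], 0, 1],
  [[0, 0, 0.8], 0, 1],
  [[0, 0, 1.5], 0, 1],
  [[0, 0, 2.2], 0, 1],
  [[0, 0, 3], 0, 1],
  [[0, 0, 3.8], 0, 1],
  [[0, 0, 4.5], 0, 1],
  [[0, 0, 5], 0, 1],
  [[0, 0, 5], 0, 1],
  [[0, 0, 5], 0, 1],
])

```text
clock: 6.17
tool_pos: [0.6296, -0.2467, 0.089]
orientation: [-180.0, 0.0, -174.0]
force: [-0.2, -0.2, -1.7]
opening: 0.0156
gripper_force: 30.0
```

```bash
cat > tilt.py <<'E'
from fit import *
# scoop pose in hand: pivot at grip point (u along scoop x), tilt th (lip down), given tool yaw
def SW(P,g,u,th,yaw):
    P=np.asarray(P,float).reshape(-1,3)-[u,0,.0405]
    c,s=np.cos(th),np.sin(th); x=P[:,0]*c-P[:,2]*s*1; z=P[:,0]*s+P[:,2]*c
    cy,sy=np.cos(yaw),np.sin(yaw)
    return np.c_[g[0]+cy*x-sy*P[:,1],g[1]+sy*x+cy*P[:,1],g[2]+z]
E
cat > see.py <<'E'
import sys
from tilt import *
np.set_printoptions(precision=3,suppress=True)
o=ctrl.get_obs(); g=np.array(o['tool_pos'])+[0,0,.002]; yaw=np.radians(o['orientation'][2]+180)
obs=[];ims=[]
for c in sys.argv[2:]:
    p=snap(c)
    ims.append(p)
    for n in S:
        for r in ctrl.spot_point(p,n)[:3]: obs.append((p,n,np.array(r['at']),r['score']))
best=None
for th in np.radians(np.arange(-20,91,1)):
    e=0
    for p,n,a,s in obs:
        d=np.hypot(*(proj(p,SW(S[n],g,.112,th,yaw))[0]-a)); e+=s*min(d,15)
    if best is None or e<best[0]: best=(e,np.degrees(th),th)
print('tilt',best[:2],len(obs),'g',g,'clock',o['clock'],o['opening'],o['gripper_force'])
for p,n,a,s in obs: print(n,a.round(),round(s,2),(proj(p,SW(S[n],g,.112,best[2],yaw))[0]-a).round(1))
print('lip',SW(S['scoop_lip'],g,.112,best[2],yaw)[0])
out=[]
for p in ims:
    c=proj(p,SW((.03,0,.03),g,.112,best[2],yaw))[0].astype(int); v=int(np.clip(c[1]-90,0,300));u=int(np.clip(c[0]-120,0,400))
    out.append(cv2.resize(p['img'][v:v+180,u:u+240,::-1],None,fx=1.6,fy=1.6))
cv2.imwrite(f'pics/{sys.argv[1]}.png',np.hstack(out))
E
python3 see.py t1 side top
```

```text
tilt (np.float64(71.4342010934441), np.float64(5.0)) 10 g [ 0.63  -0.247  0.091] clock 6.1667 0.015642813237102128 29.989607334136963
scoop [334. 211.] 0.81 [-1.  -0.9]
scoop_grip [464. 242.] 0.92 [-161.8  -49.3]
scoop_grip [299. 192.] 0.79 [3. 0.]
scoop_lip [411. 230.] 0.93 [-55.8 -21.3]
scoop_lip [356. 209.] 0.87 [-0.   0.4]
scoop [406. 362.] 0.94 [  -0.5 -113.8]
scoop [408. 250.] 0.83 [-2.3 -1.6]
scoop_grip [404. 405.] 0.84 [   0.9 -195.7]
scoop_grip [405. 213.] 0.6 [-0.2 -3.7]
scoop_lip [409. 341.] 0.58 [  0.8 -66.9]
lip [ 0.464 -0.264  0.053]
```

View pics/t1.png

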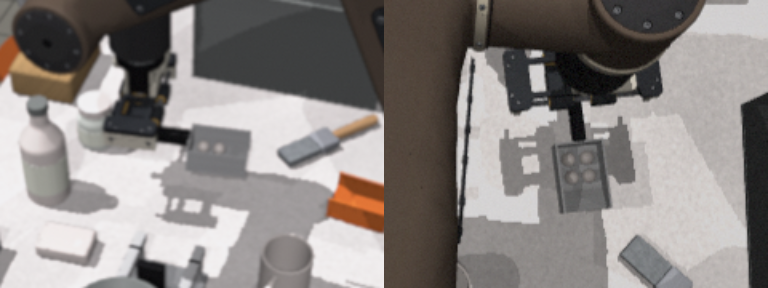

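Emit:
apply_moves([
  [[0, 0, 0.5], 0, 1],
  [[0, 0, 1.5], 0, 1],
  [[0, 0, 3], 0, 1],
  [[0, 0, 5], 0, 1],
  [[0, 0, 7], 0, 1],
  [[0, 0, 9], 0, 1],
  [[0, 0, 11], 0, 1],
  [[0, 0, 13], 0, 1],
  [[0, 0, 15], 0, 1],
  [[0, 0, 17], 0, 1],
  [[0, 0, 19], 0, 1],
  [[0, 0, 21], 0, 1],
  [[0, 0, 22.5], 0, 1],
  [[0, 0, 23.5], 0, 1],
  [[0, 0, 24], 0, 1],
  [[0, 0, 24], 0, 1],
])

```text
clock: 7.9
tool_pos: [0.6297, -0.2468, 0.33]
orientation: [-180.0, 0.1, -174.0]
force: [0.2, 0.5, -1.1]
opening: 0.0161
gripper_force: 30.0
```

Emit:
apply_moves([
  [[0.1, 0.5, 0], 0, 1],
  [[0.3, 1.5, 0], 0, 1],
  [[0.5, 3, 0], 0, 1],
  [[0.8, 5, 0], -0.01, 1],
  [[1.2, 7.5, 0], -0.02, 1],
  [[1.6, 10, 0], -0.03, 1],
  [[2, 12.5, 0], -0.04, 1],
  [[2.4, 15, 0], -0.05, 1],
  [[2.8, 17.5, 0], -0.06, 1],
  [[3.2, 20, 0], -0.07, 1],
  [[3.6, 22.5, 0], -0.08, 1],
  [[4, 25, 0], -0.09, 1],
  [[4.4, 27.5, 0], -0.1, 1],
  [[4.8, 30, 0], -0.105, 1],
  [[5.2, 32.5, 0], -0.105, 1],
  [[5.6, 35, 0], -0.105, 1],
  [[6, 37.5, 0], -0.105, 1],
  [[6.3, 39, 0], -0.105, 1],
  [[6.4, 40, 0], -0.105, 1],
  [[6.4, 40.3, 0], -0.105, 1],
])

```text
clock: 9.57
tool_pos: [0.6931, 0.1584, 0.3276]
orientation: [-180.0, -0.1, -179.9]
force: [0.3, 0.2, -1.8]
opening: 0.0159
gripper_force: 30.0
```

Emit:
apply_moves([
  [[0, 0, 0], 0, 1],
  [[0, 0, 0], 0, 1],
  [[0, 0, 0], 0, 1],
  [[0, 0, 0], 0, 1],
])

```text
clock: 9.9
tool_pos: [0.6934, 0.1551, 0.3289]
orientation: [180.0, 0.0, 179.9]
force: [0.3, -0.1, -1.6]
opening: 0.0162
gripper_force: 30.0
```

```bash
python3 see.py t2 side; python3 -c "
from h import *
o=ctrl.get_obs();print(o['force'],o['moment'],o['tool_pos'])"
```

```text
tilt (np.float64(43.19963475673557), np.float64(1.0)) 6 g [0.693 0.155 0.331] clock 9.9 0.016247205368751395 29.989394545555115
scoop [249. 258.] 0.94 [-1.   0.2]
scoop [427. 241.] 0.64 [-179.2   16.7]
scoop_grip [462. 241.] 0.88 [-260.2   -8.4]
scoop_grip [198. 234.] 0.86 [ 3.9 -1.3]
scoop_lip [275. 259.] 0.95 [ 2.1 -0.3]
scoop_lip [411. 232.] 0.93 [-134.4   26.5]
lip [0.525 0.155 0.305]
[ 0.32274311  0.15860014 -0.8092913 ] [-0.00038048 -0.18621981  0.05121204] [0.69349649 0.15559884 0.32876385]
```

View pics/t2.png

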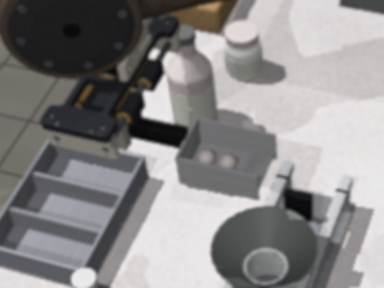

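The side view shows the scoop level over the funnel with its tablets, bowl at about (225,155) in the crop. Only turns about z are available, so I'll ease the grip and let the bowl droop under its own weight.

Emit:
apply_moves([
  [[0, 0, 0], 0, 0.9],
  [[0, 0, 0], 0, 0.86],
  [[0, 0, 0], 0, 0.84],
])

```text
clock: 10.35
tool_pos: [0.6935, 0.1562, 0.3286]
orientation: [180.0, -0.0, 180.0]
force: [-1.7, -1.6, -1.6]
opening: 0.016
gripper_force: 30.0
```

Emit:
apply_moves([
  [[0, 0, 0], 0, 0.82],
  [[0, 0, 0], 0, 0.82],
])

```text
clock: 10.52
tool_pos: [0.6934, 0.1563, 0.3285]
orientation: [-180.0, -0.0, 180.0]
force: [-0.3, 0.6, -2.2]
opening: 0.0162
gripper_force: 10.7
```

Emit:
apply_moves([
  [[0, 0, 0], 0, 0.817],
])

```text
clock: 10.6
tool_pos: [0.6935, 0.1562, 0.3287]
orientation: [-180.0, 0.0, 180.0]
force: [0.4, -0.2, -0.0]
opening: 0.0159
gripper_force: 0.0
```

```bash
python3 -c "
from h import *
o=ctrl.get_obs();print(o['force'],o['moment'],o['opening'],o['gripper_force'])"
```

```text
[ 0.37214166 -0.18779203 -0.01559372] [ 0.00326393  0.00685165 -0.01557337] 0.01585169617040689 0.0
```

Emit:
apply_moves([
  [[0, 0, 0], 0, 1],
])

```text
clock: 10.68
tool_pos: [0.6935, 0.1563, 0.3285]
orientation: [180.0, 0.0, 180.0]
force: [0.2, 0.4, -3.4]
opening: 0.0158
gripper_force: 30.0
```

```bash
python3 see.py t3 side; python3 -c "
from h import *
o=ctrl.get_obs();print(o['force'],o['moment'],o['opening'],o['gripper_force'])"
```

```text
tilt (np.float64(56.79177562234694), np.float64(40.0)) 8 g [0.694 0.156 0.33 ] clock 10.6833 0.015817958332931422 29.999492168426514
scoop [428. 243.] 0.69 [-203.1   30.5]
scoop [230. 279.] 0.58 [-5.4 -5.8]
scoop_grip [465. 240.] 0.86 [-264.9   -1.4]
scoop_grip [199. 241.] 0.66 [ 1.4 -2. ]
scoop_grip [238. 278.] 0.6 [-37.8 -38.4]
scoop_lip [411. 230.] 0.94 [-158.8   57.7]
scoop_lip [255. 291.] 0.59 [-2.8 -3.8]
scoop_lip [250. 286.] 0.48 [2.4 1.8]
lip [0.579 0.156 0.204]
[ 0.62944527 -0.26714912 -1.07343459] [-0.00947596 -0.13049542  0.01791011] 0.015742070116216908 29.99992936849594
```

View pics/t3.png

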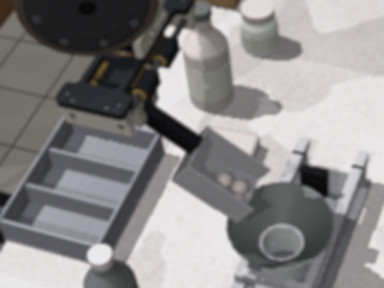

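The scoop was caught at about 40° of tilt with the tablets still in it and the lip over the funnel. I'm nudging toward the mouth's centre and letting them roll out.

Emit:
apply_moves([
  [[-0.6, 0, 0], 0, 1],
  [[-1.2, 0, 0], 0, 1],
  [[-1.5, 0, 0], 0, 1],
  [[-1.5, 0, 0], 0, 1],
  [[-1.5, 0, 0], 0, 1],
  [[-1.5, 0, 0], 0, 1],
  [[-1.5, 0, 0], 0, 1],
  [[-1.5, 0, 0], 0, 1],
  [[-1.5, 0, 0], 0, 1],
  [[-1.5, 0, 0], 0, 1],
])

```text
clock: 11.72
tool_pos: [0.6786, 0.1562, 0.3284]
orientation: [-180.0, -0.0, 180.0]
force: [-0.2, -0.6, -0.6]
opening: 0.0157
gripper_force: 30.0
```

```bash
python3 see.py t4 side top; python3 -c "
from h import *
o=ctrl.get_obs();print(o['force'],o['moment'],o['opening'],o['gripper_force'])
for c in('top','side'):
  p=snap(c);print([(round(r['score'],2),np.round(r['at'])) for r in ctrl.spot_point(p,'tab0')])"
```

```text
tilt (np.float64(98.0559449135856), np.float64(37.0)) 13 g [0.679 0.156 0.33 ] clock 11.7167 0.0157423894782324 29.999784529209137
scoop [234. 282.] 0.88 [ 0.6 -7.4]
scoop [428. 240.] 0.68 [-193.6   34.6]
scoop_grip [204. 246.] 0.8 [ 3.9 -5.5]
scoop_grip [465. 242.] 0.55 [-257.2   -1.2]
scoop_grip [263. 291.] 0.39 [-54.7 -50.2]
scoop_lip [264. 292.] 0.91 [-0.9 -4.4]
scoop_lip [412. 230.] 0.7 [-149.4   57.3]
scoop [406. 364.] 0.92 [-203.6 -172.1]
scoop [206. 195.] 0.78 [-2.9 -3.4]
scoop_grip [408. 408.] 0.82 [-217.  -251.1]
scoop_grip [192. 163.] 0.68 [-1.5 -6. ]
scoop_lip [206. 224.] 0.95 [-1.4 -1.7]
scoop_lip [407. 340.] 0.76 [-202.5 -117.8]
lip [0.557 0.156 0.21 ]
[-0.27494719 -0.11249737 -1.41713411] [-0.04102903 -0.10026679 -0.0316241 ] 0.01579385502132359 29.99991238117218
[(0.59, array([226., 237.])), (0.5, array([231., 243.])), (0.42, array([219., 237.])), (0.4, array([215., 243.]))]
[(0.61, array([281., 329.])), (0.57, array([276., 324.]))]
```

View pics/t4.png

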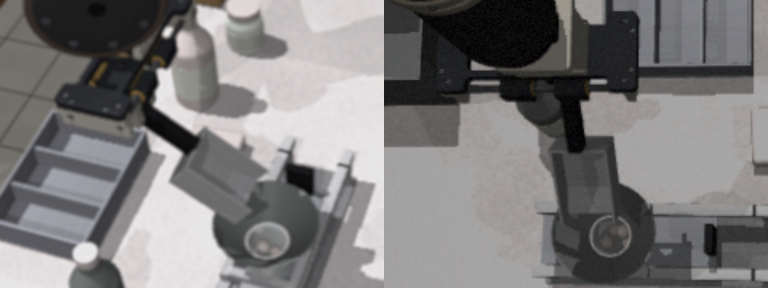

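The top view shows four balls in the tube at (215–231, 237–243) of the full image, and the scoop is empty. I'm carrying it back to its place.

Emit:
apply_moves([
  [[0, 0, 1], 0, 1],
  [[0, 0, 3], 0, 1],
  [[0, -1.5, 4], 0, 1],
  [[0, -4, 4], 0, 1],
  [[-0.5, -7, 4], 0, 1],
  [[-1, -10, 4], 0, 1],
  [[-1.5, -13, 4], 0, 1],
  [[-2, -16, 4], 0, 1],
  [[-2.5, -19, 4], 0, 1],
  [[-3, -22, 4], 0, 1],
  [[-3.5, -25, 4], 0, 1],
  [[-4, -28, 4], 0, 1],
  [[-4.4, -31, 4], 0, 1],
  [[-4.4, -34, 4], 0, 1],
  [[-4.4, -37, 2], 0, 1],
  [[-4.4, -39.5, 0], 0, 1],
  [[-4.4, -40.3, -3], 0, 1],
  [[-4.4, -40.3, -6], 0, 1],
  [[-4.4, -40.3, -10], 0, 1],
  [[-4.4, -40.3, -14], 0, 1],
])

```text
clock: 13.98
tool_pos: [0.6347, -0.248, 0.1889]
orientation: [-180.0, 0.2, 179.9]
force: [1.1, -0.3, -1.7]
opening: 0.0157
gripper_force: 30.0
```

Emit:
apply_moves([
  [[0, 0, -2], 0, 1],
  [[0, 0, -3.5], 0, 1],
  [[0, 0, -5], 0, 1],
  [[0, 0, -6], 0, 1],
  [[0, 0, -7], 0, 1],
  [[0, 0, -7], 0, 1],
])

```text
clock: 14.48
tool_pos: [0.6342, -0.247, 0.1177]
orientation: [180.0, -0.1, 180.0]
force: [-1.3, -0.7, 0.6]
opening: 0.0158
gripper_force: 30.0
```

Emit:
apply_moves([
  [[0, 0, -0.8], 0, 1],
  [[0, 0, -1.6], 0, 1],
  [[0, 0, -2.4], 0, 1],
  [[0, 0, -2.4], 0, 1],
])

```text
clock: 14.82
tool_pos: [0.6335, -0.2465, 0.0929]
orientation: [180.0, -0.1, 180.0]
force: [0.1, -0.4, 1.1]
opening: 0.016
gripper_force: 30.0
```

Emit:
apply_moves([
  [[0, 0, -0.8], 0, 1],
  [[0, 0, -1.6], 0, 1],
  [[0, 0, -2.4], 0, 1],
  [[0, 0, -2.8], 0, 1],
])

```text
clock: 15.15
tool_pos: [0.6337, -0.2466, 0.0649]
orientation: [180.0, -0.1, 180.0]
force: [1.0, -0.1, 1.9]
opening: 0.0158
gripper_force: 30.0
```

```bash
python3 see.py t5 side top
```

```text
tilt (np.float64(99.43355113603), np.float64(8.0)) 15 g [ 0.634 -0.247  0.067] clock 15.15 0.01581847853784525 30.00028431415558
scoop [329. 225.] 0.78 [ 0.  -4.9]
scoop [426. 241.] 0.57 [-96.9 -20.7]
scoop_grip [297. 206.] 0.9 [ 3.2 -5.6]
scoop_grip [464. 241.] 0.88 [-164.3  -41.3]
scoop_grip [242. 262.] 0.31 [ 58.  -62.4]
scoop_lip [412. 234.] 0.8 [-60.8 -11.1]
scoop_lip [351. 222.] 0.66 [ 0.4 -0.1]
scoop [399. 249.] 0.68 [-0.5 -1.7]
scoop [404. 363.] 0.68 [  -5.4 -116.3]
scoop_grip [404. 409.] 0.75 [  -2.4 -199.1]
scoop_grip [401. 211.] 0.73 [ 0.3 -1.3]
scoop_grip [214. 244.] 0.4 [187.4 -34.3]
scoop_lip [402. 272.] 0.91 [-1.7  0.3]
scoop_lip [230. 246.] 0.71 [169.9  26.5]
scoop_lip [408. 341.] 0.62 [ -8.3 -69. ]
lip [ 0.47  -0.247  0.021]
```

View pics/t5.png

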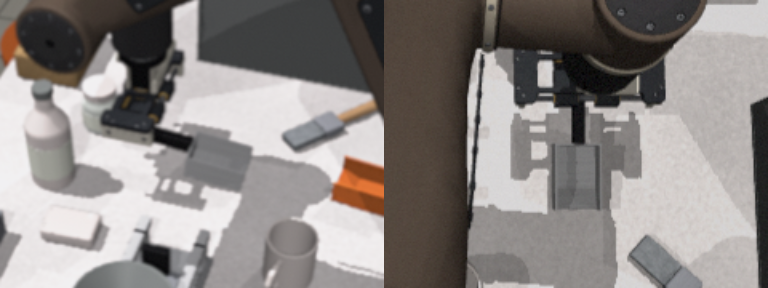

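The scoop rests on the counter with about 8° left. I'm pressing on down gently.

Emit:
apply_moves([
  [[0, 0, -0.4], 0, 1],
  [[0, 0, -0.8], 0, 1],
  [[0, 0, -0.8], 0, 1],
])

```text
clock: 15.8
tool_pos: [0.6347, -0.2468, 0.0581]
orientation: [-180.0, 0.0, -180.0]
force: [1.4, 0.7, 2.3]
opening: 0.0159
gripper_force: 30.0
```

Emit:
apply_moves([
  [[0, 0, -0.3], 0, 1],
  [[0, 0, -0.6], 0, 1],
  [[0, 0, -0.6], 0, 1],
])

```text
clock: 16.05
tool_pos: [0.6344, -0.2467, 0.052]
orientation: [180.0, -0.0, 180.0]
force: [2.0, -0.6, 1.6]
opening: 0.0158
gripper_force: 30.0
```

Emit:
apply_moves([
  [[0, 0, -0.3], 0, 1],
  [[0, 0, -0.6], 0, 1],
  [[0, 0, -0.6], 0, 1],
])

```text
clock: 16.3
tool_pos: [0.6355, -0.2469, 0.0467]
orientation: [-180.0, 0.1, -180.0]
force: [2.8, -0.2, 5.1]
opening: 0.0151
gripper_force: 30.0
```

```bash
python3 see.py t6 side | head -1;python3 -c "
from h import *
o=ctrl.get_obs();print(o['force'],o['moment'],o['opening'],o['gripper_force'])"
```

```text
tilt (np.float64(44.91144313205995), np.float64(5.0)) 7 g [ 0.635 -0.247  0.049] clock 16.3 0.015140230860579956 30.00053733587265
[ 2.20687326 -0.87904286  3.5729758 ] [-0.07514641 -0.67090197  0.02226455] 0.01592843215945039 30.000496208667755
```

Emit:
apply_moves([
  [[0, 0, 0], 0, 0.81],
  [[0, 0, 0], 0, 0.78],
  [[0, 0, 0], 0, 0.7],
  [[0, 0, 0], 0, 0.5],
  [[0, 0, 0], 0, 0.3],
  [[0, 0, 0], 0, 0.3],
  [[0, 0, 0], 0, 0.3],
  [[0, 0, 2], 0, 0.3],
  [[0, 0, 5], 0, 0.3],
  [[0, 0, 9], 0, 0.3],
  [[0, 0, 13], 0, 0.3],
  [[0, 0, 16], 0, 0.3],
  [[0, 0, 16], 0, 0.3],
])

```text
clock: 17.58
tool_pos: [0.6377, -0.2479, 0.2151]
orientation: [-179.8, 0.6, -180.0]
force: [1.3, -0.5, 0.3]
opening: 0.0612
gripper_force: 0.0
```

```bash
python3 - <<'E'
from fit import *
np.set_printoptions(precision=4,suppress=True)
ps=[snap('top'),snap('side')]
print(fit(ps,S,[.52,-.247,0.])); qd,rd=fit(ps,D,[.5326,.156,1.5746]);print(qd,rd);np.save('qd.npy',qd)
for p in ps:print([(round(r['score'],2),np.round(r['at'])) for r in ctrl.spot_point(p,'tab0')])
o=[cv2.resize(p['img'][v:v+160,u:u+270,::-1],None,fx=2.9,fy=2.9,interpolation=cv2.INTER_CUBIC) for p,(u,v) in zip(ps,[(180,150),(210,170)])]
cv2.imwrite('pics/t7.png',cv2.resize(np.vstack(o),None,fx=.64,fy=.64))
E
```

```text
(array([ 0.5169, -0.243 , -0.024 ]), array([ 0.2, -4.6, -0.1, -0.2, -1.4,  0.5,  2.8, -1.9,  1.8,  1.6, -1.2,
       -0.8]))
[0.5333 0.1576 1.5833] [-0.5 -1.2 -1.  -2.5  2.3 -0.8  1.  -0.1  0.8  1.1 -0.4 -1. ]
[(0.45, array([211., 245.])), (0.38, array([219., 236.]))]
[(0.45, array([283., 326.])), (0.44, array([274., 324.]))]
```

View pics/t7.png

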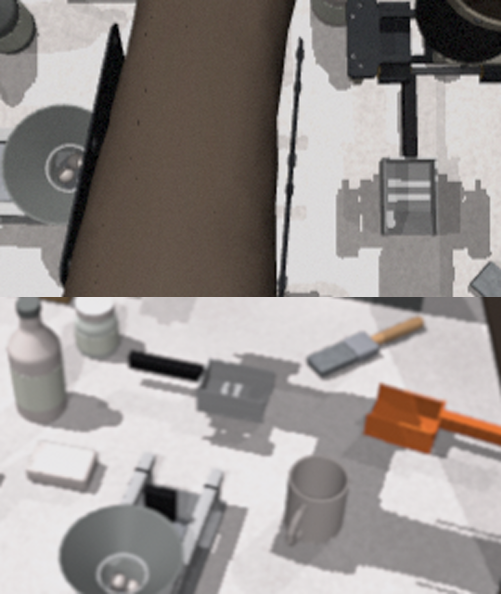

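The scoop stands flat and released at about (410,195) in the top half, and the tablets are in the tube. Next I go above the gate handle with the tool yawed so the fingers close across its 40 mm width.

Emit:
apply_moves([
  [[0, 2, 2], 0.12, 0.3],
  [[-1, 5, 2], 0.24, 0.3],
  [[-2, 8, 2], 0.36, 0.3],
  [[-3, 11, 2], 0.48, 0.3],
  [[-4, 14, 2], 0.6, 0.3],
  [[-5, 16, 2], 0.72, 0.3],
  [[-6, 18, 2], 0.84, 0.3],
  [[-7, 20, 2], 0.96, 0.3],
  [[-8, 22, 2], 1.08, 0.3],
  [[-9, 24, 2], 1.2, 0.3],
  [[-10.2, 26, 2], 1.32, 0.3],
  [[-10.2, 27.2, 2], 1.44, 0.3],
  [[-10.2, 27.2, 1], 1.571, 0.3],
  [[-10.2, 27.2, 0], 1.571, 0.3],
  [[-10.2, 27.2, 0], 1.571, 0.3],
  [[-10.2, 27.2, 0], 1.571, 0.3],
  [[-10.2, 27.2, 0], 1.571, 0.3],
])

```text
clock: 19.9
tool_pos: [0.5326, 0.0248, 0.2066]
orientation: [180.0, -0.0, -90.2]
force: [-0.3, -0.2, -0.0]
opening: 0.0614
gripper_force: 0.0
```

```bash
python3 - <<'E'
from fit import *
np.set_printoptions(precision=4,suppress=True)
p=snap('wrist')
for t,z in dict(gate_grip=.095,gate_mark=.066,funnel_mouth=.155).items():
    print(t,[(round(r['score'],2),np.round(r['at']),onz(p,r['at'],z)[:2]) for r in ctrl.spot_point(p,t)[:2]])
im=p['img'][:,:,::-1].copy()
q=[.533,.155,1.5746]
for P,col in (([(-.124,-.02,.111),(-.124,.02,.111),(-.136,.02,.111),(-.136,-.02,.111)],(0,0,255)),([(-.188,-.045,.066),(-.188,.045,.066)],(255,0,255))):
    cv2.polylines(im,[np.round(proj(p,W(q,P))).astype(int)],True,col,1)
o=ctrl.get_obs(); g=o['tool_pos'];cv2.circle(im,tuple(np.round(proj(p,[g[0],g[1],.111])[0]).astype(int)),3,(0,255,0),1)
cv2.imwrite('pics/w2.png',im); print(o['clock'],g,o['orientation'],o['joint_pos'])
E
```

```text
gate_grip [(0.73, array([324., 241.]), array([0.5333, 0.022 ]))]
gate_mark [(0.91, array([326., 149.]), array([ 0.5316, -0.0352]))]
funnel_mouth []
20.1 [0.5327 0.025  0.2069] [-179.9728    0.0074  -90.0897] [ 23.767    8.825  -20.262    0.0048 -60.8852 -23.8591]
```

View pics/w2.png

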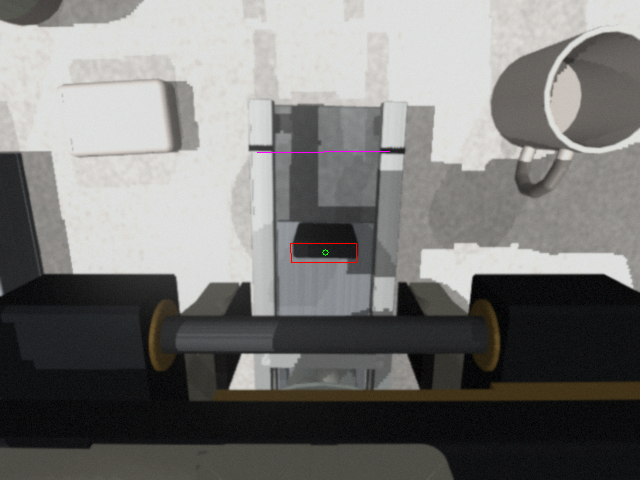

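The wrist view shows the handle plate's far top edge at row 259 and the marks at row 149, so the plate is at y≈0.023 and the mark at y≈-0.035. I'm descending and gripping.

Emit:
apply_moves([
  [[0, -0.2, -3], 0, 0.3],
  [[0, -0.2, -6], 0, 0.3],
  [[0, -0.2, -9], 0, 0.3],
  [[0, -0.2, -11], 0, 0.3],
  [[0, -0.2, -11], 0, 0.3],
  [[0, -0.2, -11], 0, 0.45],
  [[0, -0.2, -11], 0, 1],
  [[0, -0.2, -11], 0, 1],
  [[0, -0.2, -11], 0, 1],
  [[0, -0.2, -11], 0, 1],
  [[0, -0.2, -11], 0, 1],
  [[0, -0.2, -11], 0, 1],
])

```text
clock: 21.1
tool_pos: [0.532, 0.0234, 0.0979]
orientation: [-180.0, 0.0, -90.0]
force: [-4.8, 2.1, 5.3]
opening: 0.0397
gripper_force: 30.0
```

```bash
python3 - <<'E'
from h import *
for c in('top','side'):
  p=snap(c);print([(round(r['score'],2),np.round(r['at'])) for r in ctrl.spot_point(p,'tab0')])
E
```

```text
[]
[(0.53, array([275., 325.])), (0.43, array([281., 330.]))]
```

Emit:
apply_moves([
  [[0, -0.3, 0], 0, 1],
  [[0, -0.8, 0], 0, 1],
  [[0, -1.4, 0], 0, 1],
  [[0, -2, 0], 0, 1],
  [[0, -2.6, 0], 0, 1],
  [[0, -3.2, 0], 0, 1],
  [[0, -3.8, 0], 0, 1],
  [[0, -4.4, 0], 0, 1],
  [[0, -5, 0], 0, 1],
  [[0, -5.5, 0], 0, 1],
  [[0, -5.8, 0], 0, 1],
  [[0, -5.8, 0], 0, 1],
  [[0, -5.8, 0], 0, 1],
  [[0, -5.8, 0], 0, 1],
  [[0, -5.8, 0], 0, 1],
  [[0, -5.8, 0], 0, 1],
  [[0, -5.8, 0], 0, 1],
  [[0, -5.8, 0], 0, 1],
])

```text
clock: 22.8
tool_pos: [0.5308, -0.0339, 0.0978]
orientation: [179.9, 0.1, -90.0]
force: [-11.0, 8.6, 10.0]
opening: 0.04
gripper_force: 30.0
```

```bash
python3 - <<'E'
from fit import *
np.set_printoptions(precision=4,suppress=True)
ps=[snap(c) for c in('top','side','wrist')]
for p in ps:
  print([(round(r['score'],2),np.round(r['at'])) for r in ctrl.spot_point(p,'tab0')])
  for t,z in dict(gate_grip=.095,gate_mark=.066).items():
    print(t,[(round(r['score'],2),np.round(r['at']),onz(p,r['at'],z)[:2]) for r in ctrl.spot_point(p,t)[:2]])
a=cv2.resize(ps[1]['img'][220:400,210:390,::-1],(540,540),interpolation=cv2.INTER_CUBIC)
b=cv2.resize(ps[0]['img'][180:300,160:340,::-1],(540,360),interpolation=cv2.INTER_CUBIC)
o=np.zeros((540,800,3),np.uint8);o[:, :400]=a[:,70:470];o[:360,400:]=b[:,:400]
o[360:,400:]=cv2.resize(ps[2]['img'][60:420,:,::-1],(400,180))
cv2.imwrite('pics/g1.png',o)
E
```

```text
[(0.61, array([324., 320.]))]
gate_grip []
gate_mark []
[]
gate_grip [(0.87, array([304., 260.]), array([ 0.5317, -0.0294]))]
gate_mark [(0.48, array([266., 194.]), array([ 0.6957, -0.2419]))]
[]
gate_grip [(0.56, array([324., 319.]), array([ 0.5315, -0.0346]))]
gate_mark [(0.65, array([324., 290.]), array([ 0.5314, -0.035 ]))]
```

View pics/g1.png

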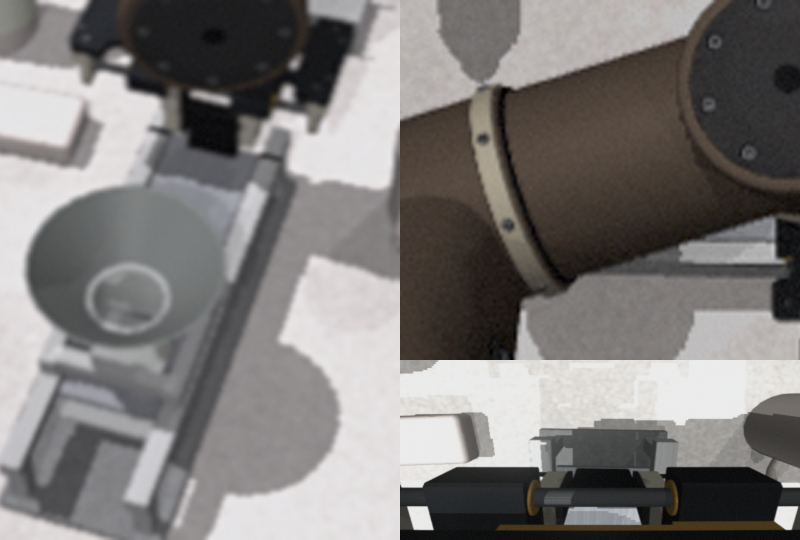

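The side view shows the tube empty at (128,297), so the tablets have dropped, and the wrist view puts the handle level with the marks. Travel is about 57 mm and the spring pull about 8.6 N. I'm handing in.

```bash
python3 -c "
from plant import ctrl
print(ctrl.close_job())"
```

```text
the job is handed in; nothing more can be done
None
```

I handed the job in, with no verdict returned: the tablets were poured and have left the tube, the scoop is back flat on the counter and let go, and the gripper holds the gate at about 57 mm, level with the marks; I never saw the tablets in the tray itself.

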